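# Complete the pinwheel layer of vial cases on a pallet slab

## Robot

A 7-joint arm with a two-finger parallel gripper is mounted at the origin on the work surface. World frame = base frame: x ahead of the robot, y to its left, z up, the work surface at z = 0. Lengths are in m, angles in rad, forces in N, time in s.
With the tool pointing down it reaches from about 0.425 to 0.825 m from the base axis. Payload 3.6 kg.
Tool frame: the origin (TCP) lies on the centre line of the jaws, within the pads' length; the fingertips stand 14 mm ahead of it and the grasp point (between the pads) lies 5 mm behind it (nose_length is the distance from the TCP to the fingertips, in m); z points along the fingers, y is the direction in which the jaws open and shut (so a half turn about z gives the same grasp; the last joint's range is limited). The gripper opens to 85 mm and grips with 20 to 120 N. Pads are 22 mm wide; open, the fingers measure 114 mm over their backs; the gripper's body (76 mm by 85 mm) begins 54 mm behind the grasp point. The pads swing forward as they close: fully open they stand 13 mm farther back than shut.
Start: joints at [-1.224, 0.615, -0.013, 1.423, 0.008, 1.103, -0.04], TCP at [0.237, 0.605, 0.207] pointing down, gripper open.
Joint ranges: [-3.12, 3.12], [-0.3, 2.06], [-1.34, 1.32], [0.26, 2.42], [-1.36, 4.5], [0.01, 1.98], [-2.84, 2.84]. Speed limits (rad/s): [2.79, 2.79, 3.14, 3.14, 3.14, 3.14, 3.14].

## Interface

Orientations are given as a 3x3 rotation matrix whose columns are the frame's x, y, z axes.
In Python, from bench import get_obs, grab_frame, close_job, nose_length gives the robot as it stands.
- The arm moves only by the shell command python3 -m jog 'ROWS' [FORCE]. ROWS is JSON, a list of rows, each a list of 3 entries, a list of its own where there are three numbers: the opening, from 0 (shut) to 1 (fully open), then the shift along the world's x, y, z in units of 30 mm (1.0 is 30 mm), then the turn about the world's z in units of 6 degrees (1.0 is 6 degrees). In form: [[claw, [dx, dy, dz], roll], ...]. A call has 1 to 12 rows; each row shifts and turns the commanded pose from where the row before left it; what a row does not reach is not made up. A row lasts 1/12 s, in which the tool goes at most 41.7 mm and 7.16 degrees, less where a joint would pass 70% of its speed; a pose out of reach is approached as far as the arm can. A call is refused whole if a number of a shift passes 1 or a number of a turn 1, either way. A call with a gripper value outside its range is refused whole. The fingers move at their own pace and stop on an object; FORCE is the grip in N (left out, the last holds). Time passes only in rows, so rows that do not move let the fingers close. It gives the time, the measured TCP pose, the force and the opening at its end, in the units of the state.
- get_obs(): the state, without advancing time (a new reading comes with each control period).
- grab_frame(name): name is "scene" or "top"; returns a dict with "img" (400x640x3 uint8, blue, green, red), "fx", "fy", "cx", "cy" (pixels), "world_from_camera" (4x4, takes a point from camera to world coordinates). Camera axes: x right, y down, z forward; pixel columns grow to the right and rows downward; lengths in m; the calibration is good to about 2 mm. A picture is of the moment at which its call begins. There is no depth.
- close_job(): hands the job in, once; it reports no verdict.
The state is a dict: "clock": time; "qpos": joint angles; "qvel": joint speeds; "effort": joint torques, N m; "ee_pos": TCP position; "ee_rot": TCP orientation; "contact_force": force on the tool from outside, world axes, zero at the start; "torque": the same for the moment, N m; "grip_width": finger opening in m.
Only numpy, scipy, OpenCV 4.12 (cv2) and the standard library are available. Lean on these libraries where they do the work, as an engineer would, in place of code of your own. Each camera call takes 0.05 s, during which the arm holds its last target. There are 200 camera calls.

## Task

Two long vial cases are already clipped down on the small metal pallet slab. Complete the pinwheel layer with the two other cases of the same full length: set one on each of the two free dark pads, squarely along the pad and standing flat, and let go. They hold glass vials, so set them down gently, do not drop them. The half-length case and the flat wide one are not part of this layer.

Things in the scene. Friction and masses are not known exactly. Their poses are not given: they have to be found in the camera images.
- case_a_bar (a point): full-length vial case: grey box, white lid; 120 long x 60 wide x 45 mm high, 0.3-0.6 kg, upright on the bench. This point: centre of the black carrying bar on its lid (centred; 80 long, 16 wide, 20 high), 70 mm above the case's underside. x along case and bar, y across, z up. The bar's underside is 15 mm above the lid, open but for a 10 mm post at each end. A look-alike 65 mm long does not belong.
- case_b_bar (a point): the second full-length vial case, identical to case_a and interchangeable with it; this point is likewise the centre of its carrying bar, 70 mm above the case's underside, x along case and bar, y across, z up.
- place_1 (a point): centre of a free place on the fixed pallet slab (210 x 210 mm), at the slab's top, 30 mm above the bench: a flush dark pad 60 x 120 mm. Axes are the slab's sides: x and y level, z up; the pad's 120 mm runs along y. Slab centre is at (+65, -35) mm from here. Two clipped cases (80 mm high, length along x) flank it; neighbours end up 10 mm apart.
- place_2 (a point): centre of the other free place, with the same pad, height and axes as place_1 (pad's 120 mm length along y); the slab's centre lies at (-65, +35) mm from here in these axes.
There are look-alikes about, which are no part of the job. What is shaped like the part that bears case_a_bar but red or yellow is not meant. Leave any red look-alike of the part that bears case_b_bar alone.

How it is judged:
At the end, for the whole second after the job is handed in: One full-length case stands on each of the two free pads, either on either: its centre within 15 mm of the pad's centre, its length within 10 degrees of the pad's, flat on the slab (tilt under 0.1 rad), released and at rest (((horizontal distance between case_a_bar and place_1 below 0.015 m and angle between the x axis of case_a_bar and the y axis of place_1, either way round below 0.175 rad and z of case_a_bar in the frame of place_1 between 0.06 and 0.078 m and horizontal distance between case_b_bar and place_2 below 0.015 m and angle between the x axis of case_b_bar and the y axis of place_2, either way round below 0.175 rad and z of case_b_bar in the frame of place_2 between 0.06 and 0.078 m) or (horizontal distance between case_a_bar and place_2 below 0.015 m and angle between the x axis of case_a_bar and the y axis of place_2, either way round below 0.175 rad and z of case_a_bar in the frame of place_2 between 0.06 and 0.078 m and horizontal distance between case_b_bar and place_1 below 0.015 m and angle between the x axis of case_b_bar and the y axis of place_1, either way round below 0.175 rad and z of case_b_bar in the frame of place_1 between 0.06 and 0.078 m)) and angle between each of case_a_bar, case_b_bar's own z axis and vertical below 0.1 rad and linear speed of each of case_a, case_b below 0.02 m/s); the robot touches nothing.
It fails at once if a loose case fell or was slammed onto the slab (over 0.6 m/s within 25 mm of it) ((horizontal distance between case_a_bar and place_1 below 0.05 m and z of case_a_bar in the frame of place_1 below 0.095 m and linear speed of case_a above 0.6 m/s) or (horizontal distance between case_a_bar and place_2 below 0.05 m and z of case_a_bar in the frame of place_2 below 0.095 m and linear speed of case_a above 0.6 m/s) or (horizontal distance between case_b_bar and place_1 below 0.05 m and z of case_b_bar in the frame of place_1 below 0.095 m and linear speed of case_b above 0.6 m/s) or (horizontal distance between case_b_bar and place_2 below 0.05 m and z of case_b_bar in the frame of place_2 below 0.095 m and linear speed of case_b above 0.6 m/s)).
It also fails if it takes over 56 s, if anything falls off the work surface, if the arm or the gripper's body presses on something with over 40 N, if the wrist force passes 120 N, or if a joint passes its speed limit or range.

## Working session

There is one attempt and no reset: what is moved stays moved. The work goes in short steps, Python scripts to look and compute and a shell command to move; the robot and the scene stay as the last step left them, time stands still between calls to the robot, and variables do not carry over. Pictures are saved under pics/ and viewed, about 8 in all and at most 12, crops included, and the job is handed in when it is done.

```bash
mkdir -p pics; ls; python3 - <<'E'
from bench import *
import cv2,pickle
o=get_obs();print(o['clock'],o['ee_pos'],o['ee_rot'],o['grip_width'],nose_length() if callable(nose_length) else nose_length)
for n in("top","scene"):
    f=grab_frame(n);cv2.imwrite(f'pics/{n}0.png',f['img']);pickle.dump(f,open(n+'0.pkl','wb'))
    print(n,f['fx'],f['cx'],f['cy'],f['world_from_camera'].round(3) if hasattr(f['world_from_camera'],'round') else f['world_from_camera'])
E
```

```text
pics
0.0 [0.23640632 0.60458749 0.20600915] [[-9.31344234e-01  3.64138702e-01 -9.60652381e-04]
 [ 3.64139969e-01  9.31341058e-01 -2.43237558e-03]
 [ 8.97291927e-06 -2.61519090e-03 -9.99996580e-01]] 0.08579876207131863 0.014
top 440.71831415517323 322.3407539063291 197.94707423736662 [[-0.01  -0.998  0.061  0.415]
 [-1.     0.01  -0.003 -0.16 ]
 [ 0.002 -0.061 -0.998  1.022]
 [ 0.     0.     0.     1.   ]]
scene 396.22779600999286 319.04108730155974 202.1334392828265 [[-0.358  0.62  -0.698  1.16 ]
 [ 0.934  0.25  -0.256  0.079]
 [ 0.016 -0.743 -0.669  0.716]
 [ 0.     0.     0.     1.   ]]
```

View pics/top0.png

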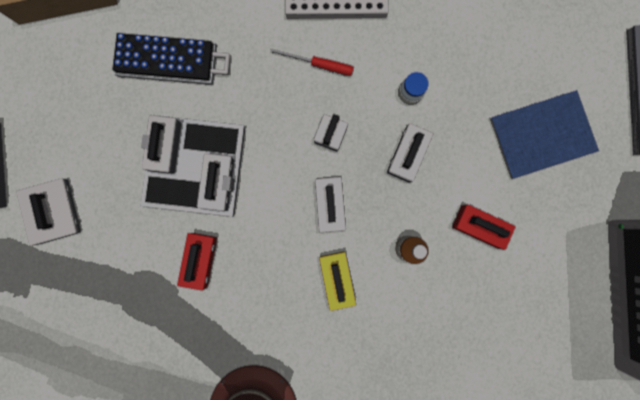

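View pics/scene0.png

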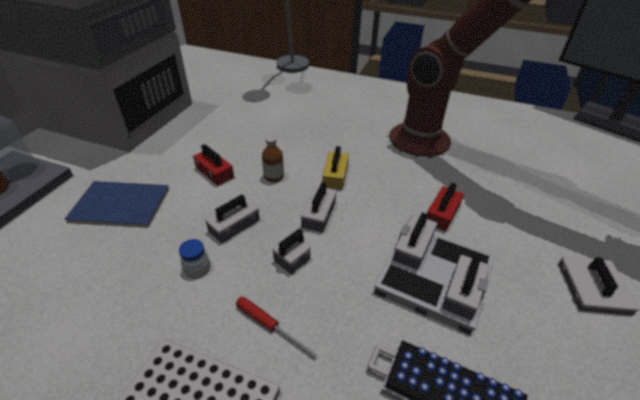

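Cases that could be confused, by top-view pixel:
- **Wanted:** the white full-length cases at (410,152) and (330,204).
- **Not part of the job:** the half-length case at (331,131), flat wide case at (48,212), red at (197,261) and (484,226), yellow at (338,280), and the clipped cases at (160,143) and (215,181).
- **Free pads:** (213,138) and (172,192).

Next I'll measure these and check the choice in a close crop.

```bash
cat > h.py <<'E'
import numpy as np,cv2
def ray(f,p,z):
    p=np.atleast_2d(np.asarray(p,float));T=np.array(f['world_from_camera'])
    d=np.c_[(p[:,0]-f['cx'])/f['fx'],(p[:,1]-f['cy'])/f['fy'],np.ones(len(p))]@T[:3,:3].T
    return (T[:3,3]+d*((z-T[2,3])/d[:,2])[:,None])[:,:2]
def blobs(m,amin=60):
    c,_=cv2.findContours(m.astype('uint8'),cv2.RETR_LIST,cv2.CHAIN_APPROX_NONE)
    return [x for x in c if cv2.contourArea(x)>amin]
def rect(P):
    (c,(w,h),a)=cv2.minAreaRect((P*1000).astype('float32'))
    if w<h: w,h,a=h,w,a+90
    return np.round(c,1),round(w,1),round(h,1),round((a+90)%180-90,1)
E
python3 - <<'E'
from h import *
import pickle
f=pickle.load(open('top0.pkl','rb'));g=f['img'].max(2)
print('dark')
for c in blobs(g<75):
    u=c[:,0].mean(0)
    if 120<u[0]<450 and 90<u[1]<300:
        for z in(.03,.075): print(u.round(),z,rect(ray(f,c[:,0],z)))
hsv=cv2.cvtColor(f['img'],cv2.COLOR_BGR2HSV)
print('white')
for t in (185,195,205):
  for c in blobs(g>t,150):
    u=c[:,0].mean(0)
    if 120<u[0]<450 and 90<u[1]<300:print(t,u.round(),rect(ray(f,c[:,0],.045)),cv2.contourArea(c))
a=cv2.resize(f['img'][105:225,135:255],(560,560),interpolation=2);b=cv2.resize(f['img'][105:245,300:440],(560,560),interpolation=2)
cv2.imwrite('pics/crop1.png',cv2.resize(np.hstack([a,b]),(800,400)))
for p in [(146,114),(245,122),(236,217),(143,208),(410,152),(330,204)]:print(p,ray(f,p,.03)[0].round(3),g[p[1],p[0]])
E
```

```text
dark
[338. 282.] 0.03 (array([ 286.6, -195.3]), 84.5, 14.8, 11.3)
[338. 282.] 0.075 (array([ 292.4, -193.6]), 80.7, 14.1, 11.3)
[192. 262.] 0.03 (array([335.3, 129.4]), 86.7, 23.2, -10.9)
[192. 262.] 0.075 (array([338.9, 116.3]), 82.8, 22.2, -10.9)
[408. 246.] 0.03 (array([ 370.1, -353.2]), 63.3, 47.7, -56.0)
[408. 246.] 0.075 (array([ 372.1, -344.4]), 60.4, 45.6, -56.0)
[211. 261.] 0.03 (array([335.5,  88.7]), 115.1, 13.9, -7.7)
[211. 261.] 0.075 (array([339.1,  77.4]), 109.9, 13.3, -7.7)
[330. 204.] 0.03 (array([ 462.7, -180.6]), 80.0, 15.4, 4.1)
[330. 204.] 0.075 (array([ 460.5, -179.6]), 76.4, 14.7, 4.1)
[172. 192.] 0.03 (array([493.4, 175.9]), 115.2, 57.6, 83.1)
[172. 192.] 0.075 (array([489.8, 160.7]), 110.0, 55.0, 83.1)
[211. 181.] 0.03 (array([517.8,  87.5]), 85.2, 24.0, -8.4)
[211. 181.] 0.075 (array([513.2,  76.3]), 81.3, 22.9, -8.4)
[230. 184.] 0.03 (array([508.7,  44.2]), 118.8, 13.3, -7.2)
[230. 184.] 0.075 (array([504.4,  34.9]), 113.4, 12.7, -7.2)
[413. 150.] 0.03 (array([ 581.7, -368.6]), 86.6, 18.6, -23.5)
[413. 150.] 0.075 (array([ 574.2, -359.2]), 82.7, 17.8, -23.5)
[211. 138.] 0.03 (array([613.5,  89.9]), 117.0, 57.8, 82.5)
[211. 138.] 0.075 (array([604.5,  78.6]), 111.7, 55.2, 82.5)
[155. 141.] 0.03 (array([608.5, 216.2]), 87.1, 29.0, -7.4)
[155. 141.] 0.075 (array([599.8, 199.1]), 83.2, 27.7, -7.4)
[175. 147.] 0.03 (array([595.7, 169.9]), 122.1, 15.3, -8.1)
[175. 147.] 0.075 (array([587.5, 154.9]), 116.6, 14.6, -8.1)
[329. 135.] 0.03 (array([ 625.8, -173.5]), 80.8, 48.8, -4.5)
[329. 135.] 0.075 (array([ 616.2, -172.9]), 77.2, 46.6, -4.5)
white
(146, 114) [0.671 0.237] 156
(245, 122) [0.65  0.012] 155
(236, 217) [0.434 0.032] 156
(143, 208) [0.457 0.241] 155
(410, 152) [ 0.578 -0.363] 26
(330, 204) [ 0.461 -0.18 ] 37
```

View pics/crop1.png

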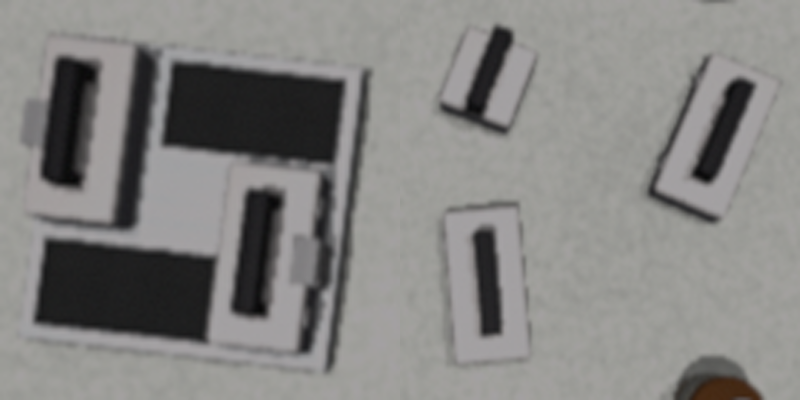

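The crop confirms it. The two 120 mm cases are at top-view (330,204) and (413,150), both white with grey sides, and the short look-alike is at (331,131). The pads fit the slab geometry to within 0.3 mm: the offset is 130.2/−69.8 mm against a nominal 130/−70.

- **Place 1:** (493.4, 175.9), **place 2:** (613.5, 89.9), pad length at 82.6°
- **Case B bar:** (460.5, −179.6) at 4.1°
- **Case A bar:** (574.2, −359.2) at −23.5°

The arm goes to case B first.

```bash
python3 -m jog '[[1,[0.8,-0.9,0],0.35],[1,[0.8,-0.9,0],0.35],[1,[0.8,-0.9,0],0.35],[1,[0.8,-0.9,0],0.35],[1,[0.8,-0.9,0],0.35],[1,[0.8,-0.9,0],0.35],[1,[0.8,-0.9,0],0.35],[1,[0.8,-0.9,0],0.35],[1,[0.8,-0.9,0],0.35],[1,[0.8,-0.9,0],0.35],[1,[0.8,-0.9,0],0.35],[1,[0.8,-0.9,0],0.35]]' 60
python3 -m jog '[[0.7,[-0.15,-1,0],0],[0.7,[-0.15,-1,0],0],[0.7,[-0.15,-1,0],0],[0.7,[-0.15,-1,0],0],[0.7,[-0.15,-1,0],0],[0.7,[-0.15,-1,0],0],[0.7,[-0.15,-1,0],0],[0.7,[-0.15,-1,0],0],[0.7,[-0.15,-1,0],0],[0.7,[-0.15,-1,0],0],[0.7,[-0.15,-1,0],0],[0.7,[-0.15,-1,0],0]]'
```

```text
clock: 1.1
ee_pos: [0.5254, 0.2796, 0.2068]
ee_rot: [[-0.998, -0.069, -0.001], [-0.069, 0.998, -0.001], [0.001, -0.0, -1.0]]
contact_force: [0.7, 1.1, -1.1]
grip_width: 0.0851
clock: 2.1
ee_pos: [0.4699, -0.08, 0.207]
ee_rot: [[-0.998, -0.067, -0.001], [-0.067, 0.998, 0.0], [0.001, 0.0, -1.0]]
contact_force: [0.7, 0.4, 0.3]
grip_width: 0.06
```

```bash
python3 -m jog '[[0.6,[-0.08,-0.83,0],0],[0.6,[-0.08,-0.83,0],0],[0.6,[-0.08,-0.83,0],0],[0.6,[-0.08,-0.83,0],0],[0.6,[0,0,0],0],[0.6,[0,0,-0.8],0],[0.6,[0,0,-0.8],0],[0.6,[0,0,-0.8],0],[0.6,[0,0,0],0],[0.6,[0,0,0],0]]'
python3 - <<'E'
from bench import *
import cv2
a=[grab_frame(n)['img'] for n in("top","scene")]
cv2.imwrite('pics/b1.png',cv2.hconcat([cv2.resize(a[0][130:270,260:400],(400,400)),cv2.resize(a[1][90:290,220:420],(400,400))]))
E
```

```text
clock: 2.93
ee_pos: [0.4602, -0.1776, 0.1344]
ee_rot: [[-0.998, -0.067, -0.003], [-0.067, 0.998, 0.001], [0.003, 0.001, -1.0]]
contact_force: [0.1, 0.2, 0.4]
grip_width: 0.0514
```

View pics/b1.png

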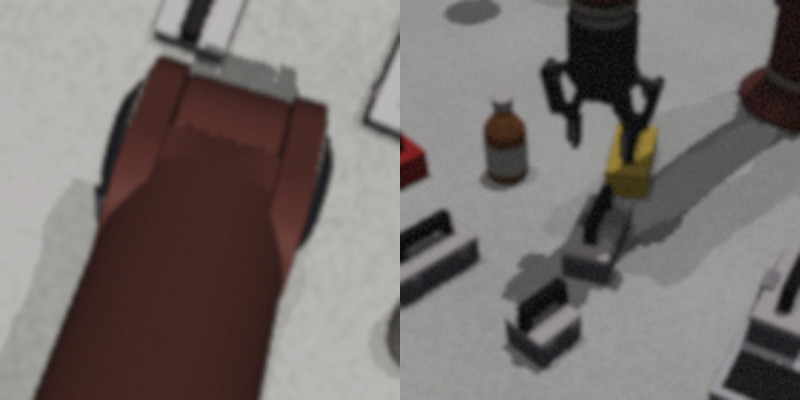

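The top view is blocked by the wrist. The scene view shows the open jaws above the bar of the (330,204) case, lined up across it, so I'll descend and close.

```bash
python3 -m jog '[[0.6,[0,-0.05,-0.6],0],[0.6,[0,0,-0.6],0],[0.6,[0,0,-0.6],0],[0.6,[0,0,-0.45],0],[0.6,[0,0,0],0],[0.6,[0,0,0],0]]'
python3 -m jog '[[0,[0,0,0],0],[0,[0,0,0],0],[0,[0,0,0],0],[0,[0,0,0],0],[0,[0,0,0],0],[0,[0,0,0],0],[0,[0,0,0],0],[0,[0,0,0],0]]' 60
```

```text
clock: 3.53
ee_pos: [0.4619, -0.18, 0.0686]
ee_rot: [[-0.998, -0.067, 0.001], [-0.067, 0.998, -0.001], [-0.001, -0.001, -1.0]]
contact_force: [0.6, -1.1, 0.2]
grip_width: 0.051
clock: 4.2
ee_pos: [0.4611, -0.1798, 0.0677]
ee_rot: [[-0.998, -0.067, -0.0], [-0.067, 0.998, -0.0], [0.0, -0.0, -1.0]]
contact_force: [-0.2, 0.6, -0.6]
grip_width: 0.0001
```

```bash
python3 - <<'E'
from bench import *
import cv2
a=[grab_frame(n)['img'] for n in("top","scene")]
cv2.imwrite('pics/b2.png',cv2.hconcat([cv2.resize(a[0][130:270,260:400],(400,400)),cv2.resize(a[1][130:250,260:380],(400,400),interpolation=2)]))
E
```

```text
(no output)
```

View pics/b2.png

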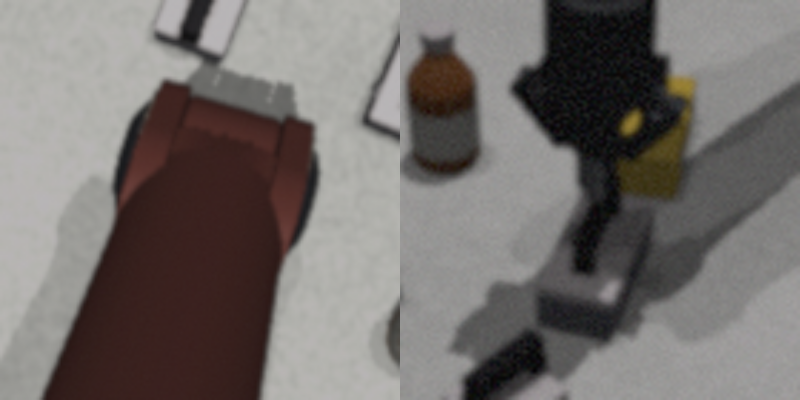

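```bash
python3 - <<'E'
from h import *
from bench import get_obs
import pickle
for n in('top','scene'):
    f=pickle.load(open(n+'0.pkl','rb'));T=np.linalg.inv(np.array(f['world_from_camera']))
    for p in [(.4211,-.18,.08),(.4611,-.18,.08),(.5011,-.18,.08),(.4611,-.18,.054),(.401,-.18,0),(.521,-.18,0)]:
        c=T[:3,:3]@p+T[:3,3];print(n,p,(f['fx']*c[0]/c[2]+f['cx']).round(1),(f['fy']*c[1]/c[2]+f['cy']).round(1))
f=pickle.load(open('scene0.pkl','rb'))
a=cv2.resize(f['img'][130:250,260:380],(400,400),interpolation=2)
cv2.imwrite('pics/b3.png',a)
o=get_obs();print(o['qpos'],o['ee_pos'])
E
```

```text
top (0.4211, -0.18, 0.08) 330.8 221.8
top (0.4611, -0.18, 0.08) 330.6 203.1
top (0.5011, -0.18, 0.08) 330.4 184.5
top (0.4611, -0.18, 0.054) 330.3 203.7
top (0.401, -0.18, 0) 330.2 230.7
top (0.521, -0.18, 0) 329.6 179.1
scene (0.4211, -0.18, 0.08) 324.0 182.6
scene (0.4611, -0.18, 0.08) 318.4 192.0
scene (0.5011, -0.18, 0.08) 312.4 202.1
scene (0.4611, -0.18, 0.054) 318.2 199.9
scene (0.401, -0.18, 0) 325.9 201.1
scene (0.521, -0.18, 0) 309.3 230.8
[ 0.34393886  0.57977383 -0.02418911  2.01605024  0.02560433  0.54620379
  1.93970566] [ 0.46109135 -0.17974436  0.06763332]
```

View pics/b3.png

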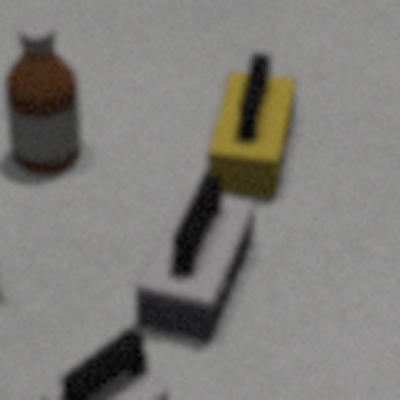

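The case position agrees in both views. The shut fingertips appear at scene (320,192), level with the bar's top, although the stated TCP puts them at z = 0.054. They seem to sit about 25 mm higher than the state implies, so they closed just above the bar. I'll reopen and go down in small steps, watching the force.

```bash
python3 -m jog '[[0.5,[0,0,0.1],0],[0.5,[0,0,0],0],[0.5,[0,0,0],0],[0.5,[0,0,0],0],[0.5,[0,0,-0.25],0],[0.5,[0,0,-0.25],0],[0.5,[0,0,0],0]]'
python3 - <<'E'
from bench import *
import cv2
f=grab_frame("scene")['img']
cv2.imwrite('pics/b4.png',cv2.resize(f[130:250,260:380],(600,600),interpolation=2))
E
```

```text
clock: 4.88
ee_pos: [0.4599, -0.1793, 0.054]
ee_rot: [[-0.998, -0.067, -0.003], [-0.067, 0.998, 0.001], [0.003, 0.001, -1.0]]
contact_force: [-0.8, -1.0, -0.5]
grip_width: 0.0424
```

View pics/b4.png

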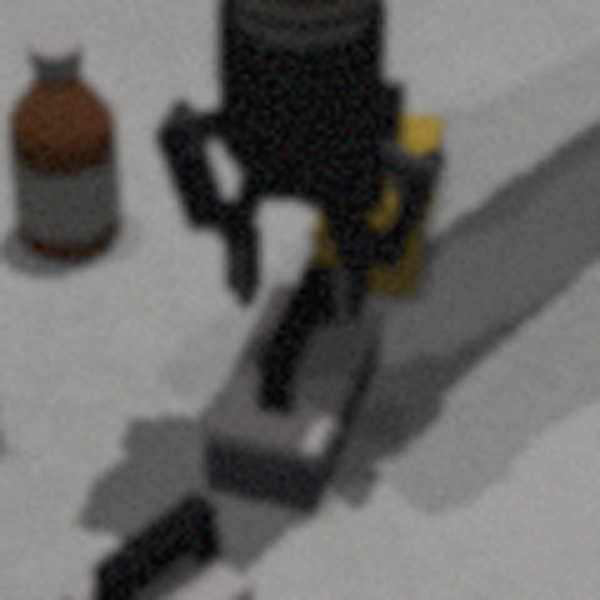

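The tips appear at scene (309,190) and (329,194), either side of the bar and still near its top height, about z ≈ 0.075. There's no contact force, even though the nominal tip height would already be level with the lid. I'll go lower, watching the force.

```bash
python3 -m jog '[[0.5,[0.03,0,-0.2],0],[0.5,[0,0,-0.2],0],[0.5,[0,0,0],0]]'; python3 -m jog '[[0,[0,0,0],0],[0,[0,0,0],0],[0,[0,0,0],0],[0,[0,0,0],0],[0,[0,0,0],0],[0,[0,0,0],0]]' 30
```

```text
clock: 5.18
ee_pos: [0.4613, -0.1795, 0.0425]
ee_rot: [[-0.998, -0.067, -0.002], [-0.067, 0.998, 0.001], [0.002, 0.001, -1.0]]
contact_force: [-0.3, 0.1, 0.1]
grip_width: 0.043
clock: 5.68
ee_pos: [0.4621, -0.1796, 0.0438]
ee_rot: [[-0.998, -0.067, 0.0], [-0.067, 0.998, 0.0], [-0.0, 0.0, -1.0]]
contact_force: [0.1, 0.9, -1.1]
grip_width: 0.015
```

It gripped at 15 mm, which matches the 16 mm bar. I'll raise the force and lift.

```bash
python3 -m jog '[[0,[0,0,0],0],[0,[0,0,0.2],0],[0,[0,0,0.5],0],[0,[0,0,0.8],0],[0,[0,0,0.9],0],[0,[0,0,0.9],0],[0,[0,0,0.9],0],[0,[0,0,0.9],0],[0,[0,0,0],0]]' 70
python3 - <<'E'
from bench import *
import cv2
f=grab_frame("scene")['img'];cv2.imwrite('pics/full.png',f)
cv2.imwrite('pics/b5.png',cv2.resize(f[70:270,220:420],(600,600),interpolation=2))
E
```

```text
clock: 6.43
ee_pos: [0.4649, -0.1812, 0.2019]
ee_rot: [[-0.998, -0.066, 0.01], [-0.066, 0.998, -0.004], [-0.01, -0.005, -1.0]]
contact_force: [1.8, -0.3, -3.5]
grip_width: 0.0141
```

View pics/b5.png

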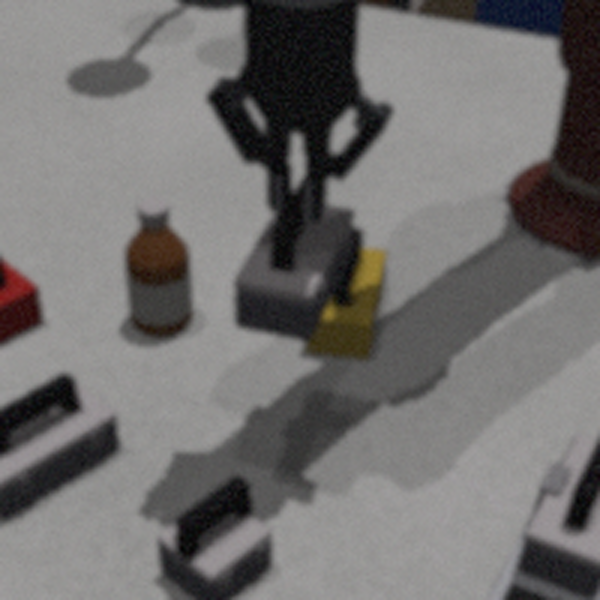

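The case hangs level from its bar, with a 3.5 N load. The bar-centre height is TCP z + 0.026. Now I'll carry it to place 1 and turn it.

```bash
python3 -m jog '[[0,[0.1,0.4,0],-0.5],[0,[0.1,0.7,0],-0.9],[0,[0.1,0.7,0],-0.95],[0,[0.1,0.7,0],-0.95],[0,[0.1,0.7,0],-0.95],[0,[0.1,0.7,0],-0.95],[0,[0.1,0.7,0],-0.95],[0,[0.1,0.7,0],-0.95],[0,[0.1,0.7,0],-0.95],[0,[0,0.7,0],-0.95],[0,[0,0.7,0],-0.95],[0,[0,0.7,0],-0.95]]'
python3 -m jog '[[0,[0,0.7,0],-0.95],[0,[0,0.7,0],-0.95],[0,[0,0.7,0],-0.95],[0,[0,0.7,0],-0.95],[0,[0,0.7,0],-0.95],[0,[0,0.5,0],-0.95],[0,[0,0.2,0],-0.4],[0,[0,0,0],0],[0,[0,0,0],0]]'
```

```text
clock: 7.48
ee_pos: [0.4871, 0.0638, 0.1947]
ee_rot: [[-0.472, 0.882, -0.005], [0.882, 0.472, -0.001], [0.001, -0.005, -1.0]]
contact_force: [0.2, -0.4, -3.3]
grip_width: 0.0139
clock: 8.23
ee_pos: [0.4876, 0.1886, 0.195]
ee_rot: [[0.14, 0.99, -0.003], [0.99, -0.14, -0.002], [-0.003, -0.003, -1.0]]
contact_force: [-0.8, -0.4, -3.7]
grip_width: 0.0141
```

```bash
python3 -m jog '[[0,[0.1,-0.25,0],0.1],[0,[0.08,-0.23,-0.3],0],[0,[0,0,-0.5],0],[0,[0,0,0],0],[0,[0,0,0],0],[0,[0,0,0],0]]'
python3 - <<'E'
from bench import *
import cv2
a=[grab_frame(n)['img'] for n in("top","scene")]
cv2.imwrite('pics/b6.png',cv2.hconcat([cv2.resize(a[0][100:240,120:260],(400,400)),cv2.resize(a[1][170:350,350:530],(400,400),interpolation=2)]))
E
```

```text
clock: 8.73
ee_pos: [0.4948, 0.174, 0.1728]
ee_rot: [[0.133, 0.991, 0.0], [0.991, -0.133, -0.0], [-0.0, 0.0, -1.0]]
contact_force: [-0.5, 0.0, -2.0]
grip_width: 0.0142
```

View pics/b6.png

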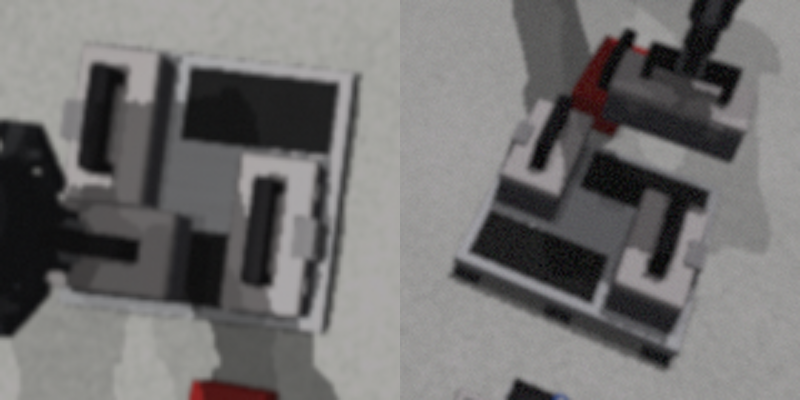

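```bash
python3 - <<'E'
from h import *
import pickle
f=pickle.load(open('top0.pkl','rb'));g=pickle.load(open('scene0.pkl','rb'))
def proj(f,p):
    T=np.linalg.inv(np.array(f['world_from_camera']));c=T[:3,:3]@p+T[:3,3];return round(f['fx']*c[0]/c[2]+f['cx'],1),round(f['fy']*c[1]/c[2]+f['cy'],1)
a=np.radians(82.4);u=np.array([np.cos(a),np.sin(a),0]);v=np.array([np.sin(a),-np.cos(a),0])
c=np.array([.4948,.1756,0])
for zz in(.174,.148):
  for s,t in((-.06,-.03),(-.06,.03),(.06,-.03),(.06,.03)):
    p=c+s*u+t*v+[0,0,zz];q=proj(f,p);r=proj(g,p)
    print(zz,s,t,'topcrop',round((q[0]-120)/.35),round((q[1]-100)/.35),'scenecrop',round((r[0]-350)/.45)+400,round((r[1]-170)/.45))
E
```

```text
0.174 -0.06 -0.03 topcrop 159 298 scenecrop 625 48
0.174 -0.06 0.03 topcrop 172 210 scenecrop 608 85
0.174 0.06 -0.03 topcrop -17 277 scenecrop 756 90
0.174 0.06 0.03 topcrop -4 189 scenecrop 745 132
0.148 -0.06 -0.03 topcrop 172 300 scenecrop 619 68
0.148 -0.06 0.03 topcrop 184 215 scenecrop 602 106
0.148 0.06 -0.03 topcrop 1 279 scenecrop 747 111
0.148 0.06 0.03 topcrop 13 194 scenecrop 736 152
```

The measured lid corners match the prediction to within about 3 mm in both views, for example scene-crop (608,88) against (608,85). I'll descend, slowing near the slab.

```bash
python3 -m jog '[[0,[-0.04,0,-0.4],0],[0,[0,0,-0.7],0],[0,[0,0,-0.7],0],[0,[0,0,-0.6],0],[0,[0,0,-0.4],0],[0,[0,0,-0.2],0],[0,[0,0,0],0],[0,[0,0,0],0]]'
python3 -m jog '[[0,[0,0,-0.1],0],[0,[0,0,-0.1],0],[0,[0,0,0],0]]'
```

```text
clock: 9.5
ee_pos: [0.4939, 0.1751, 0.0833]
ee_rot: [[0.131, 0.991, 0.001], [0.991, -0.131, 0.0], [0.001, 0.001, -1.0]]
contact_force: [0.9, -0.2, -3.0]
grip_width: 0.0141
clock: 9.75
ee_pos: [0.4933, 0.1749, 0.0768]
ee_rot: [[0.131, 0.991, 0.0], [0.991, -0.131, 0.0], [0.0, 0.0, -1.0]]
contact_force: [0.1, -0.6, -3.6]
grip_width: 0.0139
```

```bash
python3 -m jog '[[0,[0,0,-0.05],0],[0,[0,0,-0.05],0],[0,[0,0,0],0]]'; python3 -m jog '[[0,[0,0,-0.05],0],[0,[0,0,0],0]]'
```

```text
clock: 10.0
ee_pos: [0.4936, 0.1749, 0.0739]
ee_rot: [[0.132, 0.991, 0.001], [0.991, -0.132, 0.0], [0.0, 0.001, -1.0]]
contact_force: [-0.2, -0.9, -1.6]
grip_width: 0.0137
clock: 10.17
ee_pos: [0.494, 0.1749, 0.0737]
ee_rot: [[0.132, 0.991, 0.002], [0.991, -0.132, 0.001], [0.001, 0.001, -1.0]]
contact_force: [-0.7, -0.8, 7.6]
grip_width: 0.014
```

Contact came at TCP z = 0.0737, as predicted. I'll release with a partial opening, then retreat upward.

```bash
python3 -m jog '[[0.4,[0,0,0],0],[0.4,[0,0,0],0],[0.4,[0,0,0],0],[0.4,[0,0,0.3],0],[0.4,[0,0,0.6],0],[0.4,[0,0,0.9],0],[0.4,[0,0,0.9],0],[0.4,[0,0,0.9],0],[0.4,[0,0,0.5],0]]'
```

```text
clock: 10.92
ee_pos: [0.4947, 0.175, 0.1988]
ee_rot: [[0.132, 0.991, 0.005], [0.991, -0.132, 0.002], [0.002, 0.005, -1.0]]
contact_force: [-0.2, 0.7, -0.7]
grip_width: 0.0341
```

```bash
python3 -m jog '[[0.6,[0.14,-0.95,0],0.65],[0.6,[0.14,-0.95,0],0.65],[0.6,[0.14,-0.95,0],0.65],[0.6,[0.14,-0.95,0],0.65],[0.6,[0.14,-0.95,0],0.65],[0.6,[0.14,-0.95,0],0.65],[0.6,[0.14,-0.95,0],0.65],[0.6,[0.14,-0.95,0],0.65],[0.6,[0.14,-0.95,0],0.65],[0.6,[0.14,-0.95,0],0.65],[0.6,[0.14,-0.95,0],0.65],[0.6,[0.14,-0.95,0],0.65]]'
python3 - <<'E'
from bench import *
from h import *
f=grab_frame('top');g=f['img'].max(2)
for c in blobs(g<75):
    u=c[:,0].mean(0)
    if 120<u[0]<450 and 90<u[1]<225 and cv2.contourArea(c)<2000:print(u.round(),rect(ray(f,c[:,0],.105)),rect(ray(f,c[:,0],.075)))
cv2.imwrite('pics/t2.png',cv2.resize(f['img'][100:240,120:440],(800,350)))
E
```

```text
clock: 11.92
ee_pos: [0.5436, -0.1687, 0.1958]
ee_rot: [[-0.635, 0.773, 0.0], [0.773, 0.635, -0.0], [-0.0, 0.0, -1.0]]
contact_force: [0.5, 0.1, -0.2]
grip_width: 0.0511
[163. 189.] (array([493.3, 170.6]), 86.3, 14.5, 82.3) (array([495.8, 181.4]), 89.1, 15.0, 82.3)
[211. 181.] (array([509.9,  68.8]), 77.9, 19.8, -7.1) (array([513. ,  76.2]), 80.5, 20.4, -7.1)
[413. 150.] (array([ 569.4, -353.1]), 79.3, 15.6, -23.3) (array([ 574.5, -359.4]), 81.9, 16.1, -23.3)
[211. 139.] (array([597.9,  71.1]), 106.9, 51.8, 82.8) (array([603.9,  78.7]), 110.4, 53.5, 82.8)
[155. 141.] (array([593.3, 187.4]), 78.4, 25.5, -7.1) (array([599.1, 198.7]), 81.0, 26.3, -7.1)
[175. 147.] (array([582. , 145.2]), 112.7, 11.0, -7.3) (array([587.5, 155.2]), 116.3, 11.4, -7.3)
[365. 125.] (array([ 622.1, -253.4]), 100.6, 12.1, -21.5) (array([ 628.9, -256.4]), 103.9, 12.5, -21.5)
```

View pics/t2.png

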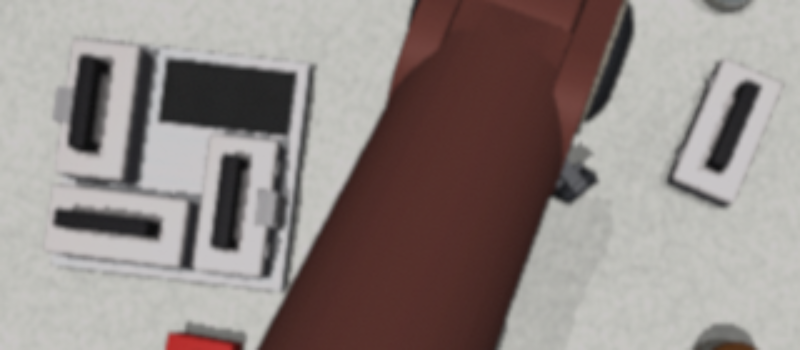

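Case B sits squarely on place 1: its bar is at top (163,189), about (493,172) mm, at 82.3°. The case A bar is unchanged, so that's next.

```bash
python3 -m jog '[[0.5,[0.14,-0.9,0],0.65],[0.5,[0.14,-0.9,0],0.65],[0.5,[0.14,-0.9,0],0.65],[0.5,[0.14,-0.9,0],0.65],[0.5,[0.14,-0.9,0],0.65],[0.5,[0.14,-0.9,0],0.65],[0.5,[0.14,-0.8,0],0.65],[0.5,[0,0,0],0],[0.5,[0,0,-0.7],0],[0.5,[0,0,-0.7],0],[0.5,[0,0,0],0],[0.5,[0,0,0],0]]'
```

```text
clock: 12.97
ee_pos: [0.5723, -0.352, 0.1524]
ee_rot: [[-0.917, 0.398, -0.003], [0.398, 0.917, 0.002], [0.003, 0.0, -1.0]]
contact_force: [-0.2, -0.4, 0.1]
grip_width: 0.043
```

Delta (1.7, −7) mm, and down to z ≈ 0.045.

```bash
python3 -m jog '[[0.5,[0.05,-0.23,0],0],[0.5,[0,0,-0.8],0],[0.5,[0,0,-0.8],0],[0.5,[0,0,-0.8],0],[0.5,[0,0,-0.5],0],[0.5,[0,0,0],0],[0.5,[0,0,0],0]]'; python3 -m jog '[[0.5,[0,0,-0.3],0],[0.5,[0,0,-0.3],0],[0.5,[0,0,0],0]]'
```

```text
clock: 13.55
ee_pos: [0.5752, -0.3607, 0.0671]
ee_rot: [[-0.917, 0.398, 0.001], [0.398, 0.917, -0.001], [-0.001, -0.001, -1.0]]
contact_force: [0.0, -0.2, -0.0]
grip_width: 0.0426
clock: 13.8
ee_pos: [0.5739, -0.3597, 0.0473]
ee_rot: [[-0.917, 0.398, -0.001], [0.398, 0.917, 0.001], [0.002, 0.0, -1.0]]
contact_force: [-0.4, 0.1, -0.0]
grip_width: 0.0427
```

```bash
python3 -m jog '[[0.5,[0,0,-0.12],0],[0,[0,0,0],0],[0,[0,0,0],0],[0,[0,0,0],0],[0,[0,0,0],0],[0,[0,0,0],0],[0,[0,0,0],0]]' 70; python3 -m jog '[[0,[0,0,0.2],0],[0,[0,0,0.5],0],[0,[0,0,0.8],0],[0,[0,0,0.9],0],[0,[0,0,0.9],0],[0,[0,0,0.9],0],[0,[0,0,0.9],0],[0,[0,0,0],0]]'
```

```text
clock: 14.38
ee_pos: [0.5746, -0.3606, 0.0449]
ee_rot: [[-0.917, 0.398, 0.0], [0.398, 0.917, -0.001], [-0.001, -0.001, -1.0]]
contact_force: [-1.1, -0.4, 0.6]
grip_width: 0.0139
clock: 15.05
ee_pos: [0.5775, -0.3614, 0.204]
ee_rot: [[-0.917, 0.398, 0.01], [0.398, 0.917, -0.005], [-0.011, -0.001, -1.0]]
contact_force: [1.5, -1.3, -1.8]
grip_width: 0.0136
```

```bash
python3 -m jog '[[0,[0.07,0.4,0],-0.4],[0,[0.07,0.8,0],-0.7],[0,[0.07,0.85,0],-0.7],[0,[0.07,0.85,0],-0.7],[0,[0.07,0.85,0],-0.7],[0,[0.07,0.85,0],-0.7],[0,[0.07,0.85,0],-0.7],[0,[0.07,0.85,0],-0.7],[0,[0.07,0.85,0],-0.7],[0,[0.07,0.85,0],-0.7],[0,[0.07,0.85,0],-0.7],[0,[0.07,0.85,0],-0.7]]'
python3 -m jog '[[0,[0.07,0.85,0],-0.7],[0,[0.07,0.85,0],-0.7],[0,[0.07,0.85,0],-0.7],[0,[0.07,0.85,0],-0.7],[0,[0.07,0.85,0],-0.7],[0,[0.07,0.7,0],-0.7],[0,[0,0.4,0],0],[0,[0,0,0],0],[0,[0,0,0],0],[0,[0,0,0],0]]'
```

```text
clock: 16.05
ee_pos: [0.5983, -0.0671, 0.1958]
ee_rot: [[-0.305, 0.952, -0.004], [0.952, 0.305, 0.001], [0.002, -0.003, -1.0]]
contact_force: [-0.1, -0.2, -4.6]
grip_width: 0.0142
clock: 16.88
ee_pos: [0.6119, 0.0883, 0.1973]
ee_rot: [[0.128, 0.992, -0.001], [0.992, -0.128, -0.003], [-0.003, -0.001, -1.0]]
contact_force: [-0.1, -0.9, -4.8]
grip_width: 0.0143
```

```bash
python3 -m jog '[[0,[0.05,0.05,-0.3],0],[0,[0,0,-0.7],0],[0,[0,0,-0.7],0],[0,[0,0,0],0],[0,[0,0,0],0]]'; python3 -m jog '[[0,[0,0,-0.5],0],[0,[0,0,-0.6],0],[0,[0,0,-0.5],0],[0,[0,0,-0.3],0],[0,[0,0,0],0],[0,[0,0,0],0]]'
```

```text
clock: 17.3
ee_pos: [0.6127, 0.0914, 0.1453]
ee_rot: [[0.128, 0.992, -0.004], [0.992, -0.128, -0.001], [-0.002, -0.004, -1.0]]
contact_force: [0.2, -0.2, -2.7]
grip_width: 0.0139
clock: 17.8
ee_pos: [0.6146, 0.0925, 0.0904]
ee_rot: [[0.127, 0.992, 0.001], [0.992, -0.127, -0.0], [0.0, 0.001, -1.0]]
contact_force: [-0.4, 0.4, -4.2]
grip_width: 0.0142
```

```bash
python3 -m jog '[[0,[0,0,-0.1],0],[0,[0,0,-0.1],0],[0,[0,0,0],0]]'
```

```text
clock: 18.05
ee_pos: [0.614, 0.0929, 0.0839]
ee_rot: [[0.126, 0.992, 0.0], [0.992, -0.126, 0.0], [0.0, 0.0, -1.0]]
contact_force: [-1.2, 0.2, -4.3]
grip_width: 0.0137
```

```bash
python3 -m jog '[[0,[0,-0.08,-0.1],0],[0,[0,0,-0.1],0],[0,[0,0,0],0]]';  python3 -m jog '[[0,[0,0,-0.05],0],[0,[0,0,-0.05],0],[0,[0,0,0],0]]'
```

```text
clock: 18.3
ee_pos: [0.6134, 0.0901, 0.077]
ee_rot: [[0.127, 0.992, -0.001], [0.992, -0.127, -0.0], [-0.001, -0.001, -1.0]]
contact_force: [0.4, 0.3, -3.8]
grip_width: 0.0138
clock: 18.55
ee_pos: [0.614, 0.0906, 0.075]
ee_rot: [[0.126, 0.992, 0.0], [0.992, -0.126, 0.0], [0.0, 0.0, -1.0]]
contact_force: [-1.1, -0.6, -1.0]
grip_width: 0.014
```

```bash
python3 -m jog '[[0,[0,0,-0.05],0],[0,[0,0,0],0]]'; python3 -m jog '[[0.4,[0,0,0],0],[0.4,[0,0,0],0],[0.4,[0,0,0],0],[0.4,[0,0,0.3],0],[0.4,[0,0,0.6],0],[0.4,[0,0,0.9],0],[0.4,[0,0,0.9],0],[0.4,[0,0,0.9],0],[0.4,[0,0,0.5],0]]'; python3 -m jog '[[0.4,[0,-1,0],0],[0.4,[0,-1,0],0],[0.4,[0,-1,0],0],[0.4,[0,-1,0],0],[0.4,[0,-1,0],0],[0.4,[0,-1,0],0],[0.4,[0,-1,0],0],[0.4,[0,-1,0],0],[0.4,[0,-1,0],0],[0.4,[0,-1,0],0],[0.4,[0,0,0],0],[0.4,[0,0,0],0]]'
python3 - <<'E'
from bench import *
from h import *
f=grab_frame('top');g=f['img'].max(2)
for c in blobs(g<75):
    u=c[:,0].mean(0)
    if 120<u[0]<260 and 90<u[1]<225 and cv2.contourArea(c)<2000:print(u.round(),rect(ray(f,c[:,0],.105)))
s=grab_frame('scene')['img']
cv2.imwrite('pics/end.png',cv2.hconcat([cv2.resize(f['img'][100:240,120:260],(400,400)),cv2.resize(s[170:350,350:530],(400,400),interpolation=2)]))
E
```

```text
clock: 18.72
ee_pos: [0.6139, 0.0906, 0.0749]
ee_rot: [[0.126, 0.992, 0.0], [0.992, -0.126, 0.001], [0.001, 0.0, -1.0]]
contact_force: [-4.1, -0.5, 6.3]
grip_width: 0.0137
clock: 19.47
ee_pos: [0.6157, 0.0903, 0.2003]
ee_rot: [[0.127, 0.992, 0.006], [0.992, -0.127, 0.001], [0.001, 0.006, -1.0]]
contact_force: [0.9, -0.4, 0.6]
grip_width: 0.034
clock: 20.47
ee_pos: [0.613, -0.2129, 0.1967]
ee_rot: [[0.132, 0.991, 0.0], [0.991, -0.132, -0.002], [-0.002, 0.001, -1.0]]
contact_force: [-0.0, 1.6, -0.6]
grip_width: 0.0341
[163. 189.] (array([493.3, 170.6]), 86.3, 13.8, 82.6)
[211. 180.] (array([510.4,  68.7]), 76.8, 19.8, -7.1)
[204. 133.] (array([609.9,  84.3]), 83.7, 16.6, 82.2)
[155. 141.] (array([593.4, 187.3]), 78.2, 25.4, -7.1)
[175. 147.] (array([582. , 145.4]), 112.7, 10.7, -7.3)
```

View pics/end.png

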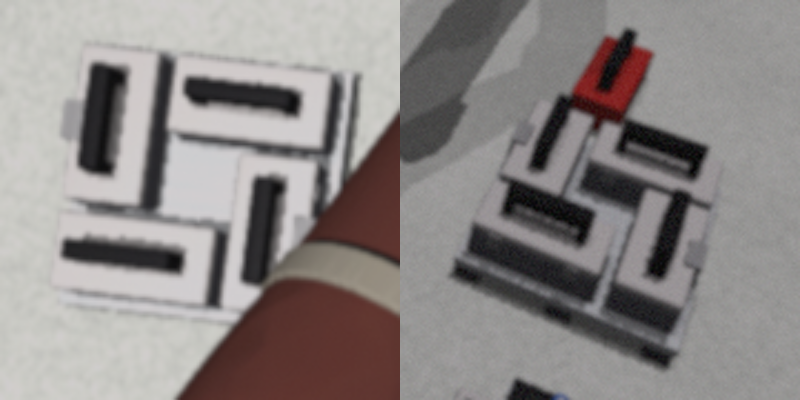

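The pinwheel is complete, with both cases flat, square and evenly spaced, and the arm is clear. Handing in.

```bash
python3 -c "
from bench import *
close_job();print(get_obs()['clock'])"
```

```text
the job is handed in; nothing more can be done
the job is handed in; nothing more can be done
```

Both full-length white cases are on the free pads, released and standing flat, and the job was handed in at about 20.6 s of the 56 s allowed. I lifted each by its carrying bar and lowered it in small steps until the force showed contact, 6–8 N at most.

**Last checks:** these are from the final top view.

| Case | Pad | Bar centre measured (mm) | Pad centre (mm) | Bar angle | Pad angle |
|---|---|---|---|---|---|
| B | place 1 | (493, 171) | (493, 176) | 82.6° | 82.6° |
| A | place 2 | (610, 84) | (613.5, 90) | 82.2° | 82.6° |

- **Position:** the measured offsets are 5–7 mm, against a limit of 15 mm. Part of that is likely the visible bar sides pulling the measured centre toward the camera. The tool stood within about 1 mm of each target at release.
- **Flatness:** both views show the cases flat and evenly spaced, with the arm clear of everything.

**What failed or disagreed:** the first grasp on case B closed on nothing. The fingertips sit about 25 mm higher than the stated tool position implies. I lowered by that amount, gripped the bar, and used the same correction for the rest of the job. Both cases then met the slab within about 1 mm of the height this predicted.

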